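Find the balance point of an outboard drive shaft on a vee rest

TASK

I need the sling point of this drive shaft, so please find its balance point: lift the shaft out of its wooden cradle, lay it across the narrow steel vee rest and shift it along until it lies there level in perfect balance, with nothing else holding it, ready for me to mark. Lay it in gently without pressing it hard into the vee, hold on to it until you feel that it is in balance so that it never tips over, and leave the other things on the cart where they are.

Things in the scene. Friction and masses are not known exactly. Their poses are not given: they have to be found in the camera images.
- shaft: the drive shaft, loose: steel bar 12 mm in diameter, 540 mm long, pinion at one end; origin on its axis at mid length, y axis along the bar towards the pinion. Weighs 0.46 to 0.71 kg; its balance point is hidden, 12 to 75 mm from mid length on the pinion side. Gripped far from it, the shaft droops in the jaws. Free to grasp from above up to 110 mm to either side of mid length
- pinion_mid (a point): centre of the dark bevel pinion with bearing and nut, up to 35 mm in diameter, fixed on the last 45 mm of the shaft; on the shaft's axis, 245 mm from mid length; its weight is not known (about 30 to 190 g)
- cradle: wooden cradle holding the shaft at the start, fixed: plank 85 x 360 x 14 mm (x, y, z) with two vee-notched blocks 60 mm wide (x), 30 mm thick (y), 150 mm to either side of the middle, tops 55 mm above the cart. Origin: centre of its underside on the cart top. The shaft lies along its y axis, its axis 50 mm above the cart. May stand nearer or farther than the rest
- rest: steel vee rest (the fulcrum), painted green, fixed: upright plate 70 mm wide (x), 13 mm thick (y), top 118 mm above the cart, 90 degree vee 32 mm wide, 16 mm deep in its top edge; foot 100 x 90 mm, low gussets up to 38 mm high. Origin: centre of its underside. The shaft goes into the vee along this y axis and bears on a land 10 mm wide: it stays up if its centre of mass is over the land
- rest_seat (a point): the point in the vee, in the middle of the plate's thickness, where the axis of the seated shaft passes: 110 mm above the cart top; axes as those of the rest
- starter: bystander: squat grey starter housing, about 120 mm over its lugs and 60 mm high, with a red push button on top; origin at the centre of its underside
- fuel_connector: bystander: blue aluminium fuel connector standing upright, 29 mm in diameter, 58 mm high; origin at the centre of its underside
- anode: bystander: flat zinc anode 90 x 36 x 15 mm; origin at the centre of its underside
- primer_fitting: bystander: yellow plastic primer bulb fitting standing upright, 38 mm in diameter at the foot, 52 mm high, with a side barb; origin at the centre of its underside

How it is judged:
On the way, in this order (a step that is already met when the one before it is completed fails the run):
1. the shaft is lifted clear of the cradle (height (world z) of shaft above 0.068 m and contact force between shaft and cradle below 0.1 N and contact force between shaft and rest below 0.1 N), for 0.1 s.
2. the shaft is laid in the vee of the rest (contact force between shaft and rest above 0.5 N and z of shaft in the frame of rest below 0.125 m), for 0.1 s.
At the end, for the whole second after the job is handed in: the shaft lies at rest in the vee of the steel rest by itself, level within 3 degrees, its middle at seat height within 6 mm and within 15 mm of the vee's line, touching neither cradle nor gripper (contact force between shaft and rest above 3.5 N and z of shaft in the frame of rest between 0.104 and 0.116 m and x of shaft in the frame of rest between -0.015 and 0.015 m and angle between shaft's own y axis and vertical between 1.518 and 1.623 rad and contact force between shaft and cradle below 0.1 N and contact force between shaft and the fingers below 0.05 N and linear speed of shaft below 0.01 m/s).
It fails at once if the shaft tips over (more than 15 degrees off level) (angle between shaft's own y axis and vertical below 1.309 rad or angle between shaft's own y axis and vertical above 1.833 rad).
It fails at once if the shaft is pressed hard into the vee (over 25 N) (contact force between shaft and rest above 25 N).
It fails at once if a bystander is moved by more than 15 mm (distance of any of starter, fuel_connector, anode, primer_fitting from where it was at the start of the episode above 0.015 m).
It also fails if it takes over 58 s, if anything falls off the work surface, if the arm or the gripper's body presses on something with over 40 N, if the wrist force passes 120 N, or if a joint passes its speed limit or range.

ROBOT

A 7-joint arm with a two-finger parallel gripper is mounted at the origin on the work surface. World frame = base frame: x ahead of the robot, y to its left, z up, the work surface at z = 0. Lengths are in m, angles in rad, forces in N, time in s.
With the tool pointing down it reaches from about 0.425 to 0.975 m from the base axis. Payload 16.7 kg.
Tool frame: the origin (TCP) lies where the fingers leave the gripper's body, on its centre line; the fingertips stand 73 mm ahead of it and the grasp point (between the pads) lies 54 mm ahead of it; z points along the fingers, y is the direction in which the jaws open and shut (so a half turn about z gives the same grasp; the last joint's range is limited). The gripper opens to 85 mm and grips with 20 to 120 N. Pads are 22 mm wide; open, the fingers measure 114 mm over their backs; the gripper's body (76 mm by 85 mm) begins 54 mm behind the grasp point. The pads swing forward as they close: fully open they stand 13 mm farther back than shut.
Start: joints at [-1.323, 0.426, 0.074, 1.606, -0.034, 1.111, -0.067], TCP at [0.261, 0.622, 0.304] pointing down, gripper open.
Joint ranges: [-2.85, 2.85], [-0.5, 2.14], [-1.23, 1.37], [0.21, 2.46], [-1.02, 4.16], [0.16, 2.05], [-2.73, 2.73]. Speed limits (rad/s): [1.89, 1.89, 2.39, 2.39, 3.01, 3.01, 3.01].

INTERFACE

Orientations are given as a rotation vector (axis times angle).
In Python, from rig import read_state, grab_frame, camera_model, close_job gives the robot as it stands.
- The arm moves only by the tool play_rows, never from a script. Its argument "motion" is one flat list of numbers, 5 for each row, row after row: the shift along the tool's x, y, z in mm, then the turn about the tool's z in degrees, then the closure, from 0 (fully open) to 1 (shut). A call has 1 to 12 rows; each row is the pose to reach, as a shift and turn from the pose measured when the call began, along the tool's axes at that moment; what a row does not reach only later rows make up. A row lasts 1/12 s, in which the tool goes at most 41.7 mm and 7.16 degrees, less where a joint would pass 70% of its speed; a pose out of reach is approached as far as the arm can. A call with a gripper value outside its range is refused whole. The fingers move at their own pace and stop on an object; the grip force is fixed at half the most. Time passes only in rows, so rows that repeat a pose let the fingers close. It gives the time, the measured TCP pose, the force and the opening at its end, in the units of the state.
- read_state(): the state, without advancing time (a new reading comes with each control period).
- grab_frame(name): name is "scene" or "top" or "wrist"; returns the picture (400x640x3 uint8, blue, green, red); there is no depth.
- camera_model(name): a dict with "camera_matrix" (3x3 intrinsics, pixels), "dist" ([k1, k2, p1, p2, k3] as OpenCV has them; the pictures are not rectified), "world_to_cam" (4x4, takes a point from world to camera coordinates). Camera axes: x right, y up, looking along -z (the intrinsics and any distortion apply to the point x, -y, -z); pixel columns grow to the right and rows downward; lengths in m; the calibration is good to about 2 mm. A picture is of the moment at which its call begins: read the wrist's pose just before it. camera_model takes no time and is no camera call; for the wrist camera it gives the pose at the moment of the call.
- close_job(): hands the job in, once; it reports no verdict.
The state is a dict: "time_s": time; "joint_pos": joint angles; "dq": joint speeds; "effort": joint torques, N m; "tcp_pos": TCP position; "tool_rot": TCP orientation; "contact_force": force on the tool from outside, world axes, zero at the start; "torque": the same for the moment, N m; "opening": finger opening in m.
Only numpy, scipy, OpenCV 4.12 (cv2) and the standard library are available. Lean on these libraries where they do the work, as an engineer would, in place of code of your own. Each camera call takes 0.05 s, during which the arm holds its last target.

## Working session

There is one attempt and no reset: what is moved stays moved. The work goes in short steps, Python scripts to look and compute and a tool call to move; the robot and the scene stay as the last step left them, time stands still between calls to the robot, and variables do not carry over. Pictures are saved under pics/ and viewed, and the job is handed in when it is done.

Besides the shell and the picture viewer there is one more tool, called after "Call:" as name(argument=value, ...), one argument or row to a line, values as JSON. play_rows: Moves the arm, as the interface text tells. Its arguments: {"type":"object","properties":{"motion":{"type":"array","items":{"type":"number"}}},"required":["motion"]}

```bash
mkdir -p pics; python3 - <<'E'
from rig import *
import cv2
s=read_state(); print({k:(v if not hasattr(v,'tolist') else v.tolist()) for k,v in s.items()})
for n in ["scene","top","wrist"]:
    cv2.imwrite(f"pics/{n}0.png",grab_frame(n)); m=camera_model(n); print(n,m)
E
```

```text
{'time_s': 0.0, 'joint_pos': [-1.3225192378482886, 0.4266931120818616, 0.07385800678041618, 1.606629207405593, -0.0340467178962761, 1.1108361129131452, -0.06709463886884671], 'dq': [-0.0017766748058164325, -5.770261505867146e-05, -0.000532961024287166, -0.0032062270143631234, 0.0008811546722793846, -0.0008599582694016427, -0.00026334430472083054], 'effort': [0.0033120826265076175, -94.98109817504883, 3.7624534964561462, -46.35117530822754, 0.01936588087119162, 0.010256954119540751, -5.122119432598993e-05], 'tcp_pos': [0.26138293055566775, 0.6219743676552745, 0.30322692954454433], 'tool_rot': [-0.6207077036087344, -3.079544930175703, 0.0020456376196743894], 'contact_force': [0.8605595891100096, -0.3482471161956358, -0.7029954514738629], 'torque': [0.01260223097357627, 0.003795194344824753, 0.004499972783471288], 'opening': 0.08556683148203713}
scene {'camera_matrix': array([[374.79603369,   0.        , 313.99038709],
       [  0.        , 374.79603369, 198.94770578],
       [  0.        ,   0.        ,   1.        ]]), 'dist': array([0.00863958, 0.        , 0.        , 0.        , 0. 
[... 803 characters left out ...]
625, -1.53501131],
       [ 0.        ,  0.        ,  0.        ,  1.        ]])}
wrist {'camera_matrix': array([[325.31603134,   0.        , 323.82264023],
       [  0.        , 325.31603134, 197.01998042],
       [  0.        ,   0.        ,   1.        ]]), 'dist': array([-0.01109799,  0.        ,  0.        ,  0.        ,  0.        ]), 'world_to_cam': array([[ 3.88251467e-01,  9.21553318e-01,  5.29875228e-04,
        -6.74461653e-01],
       [-8.89042653e-01,  3.74705939e-01, -2.63056308e-01,
         3.24067205e-02],
       [-2.42618961e-01,  1.01660916e-01,  9.64780337e-01,
        -3.78501089e-01],
       [ 0.00000000e+00,  0.00000000e+00,  0.00000000e+00,
         1.00000000e+00]])}
```

View pics/scene0.png

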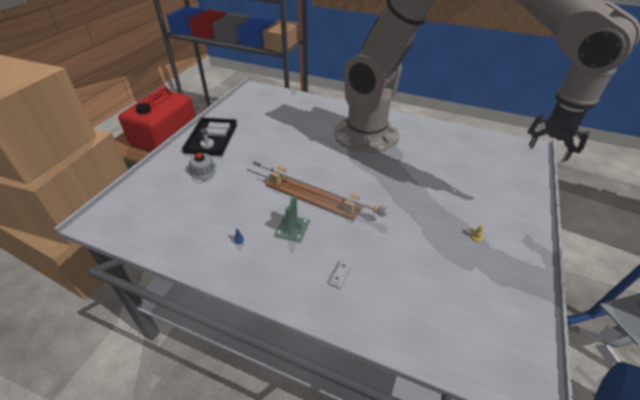

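View pics/top0.png

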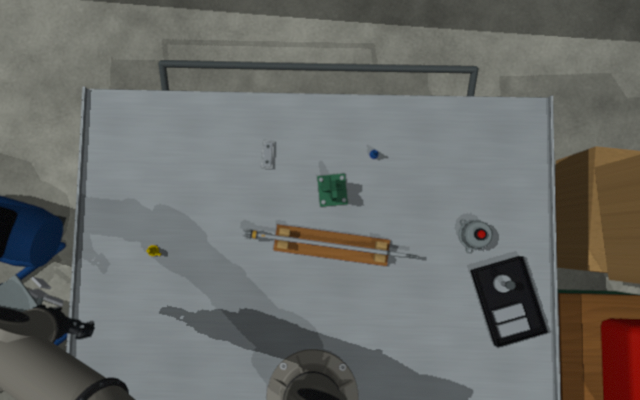

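The top view shows the cradle and shaft running from the pinion at about (250,234) to the tail at (425,258). The green rest is near (333,190). I'll zoom in on these.

```bash
python3 - <<'E'
import cv2
a=cv2.imread("pics/top0.png")
cv2.imwrite("pics/c1.png",cv2.resize(a[160:280,235:435],None,fx=4,fy=4,interpolation=cv2.INTER_CUBIC))
a=cv2.imread("pics/scene0.png")
cv2.imwrite("pics/c2.png",cv2.resize(a[150:250,240:400],None,fx=5,fy=5,interpolation=cv2.INTER_CUBIC))
E
```

```text
(no output)
```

View pics/c1.png

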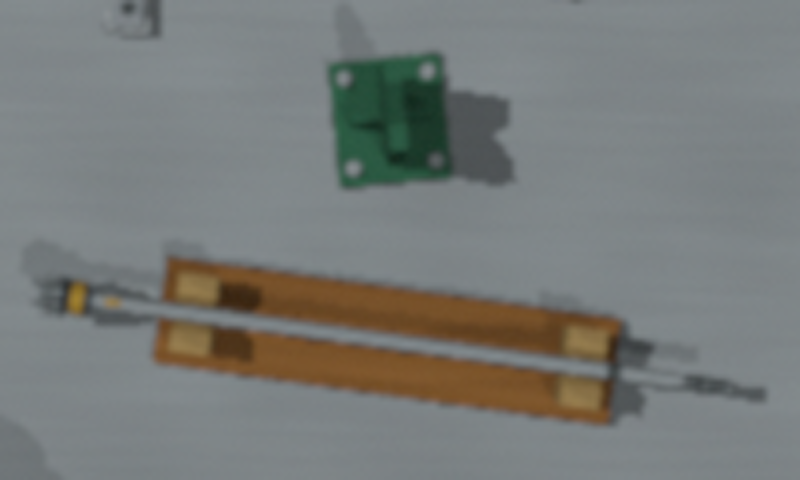

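View pics/c2.png

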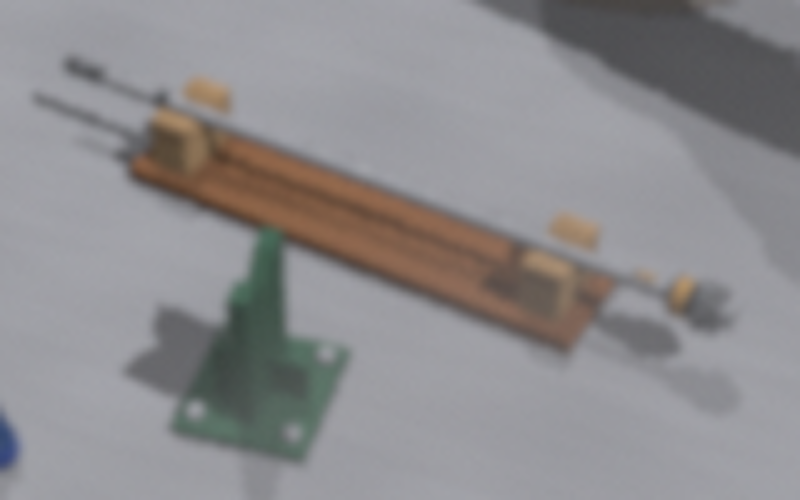

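```bash
cat > h.py <<'E'
import numpy as np, cv2
from rig import *
def ray(n,u,v,m=None):
    m=m or camera_model(n); p=cv2.undistortPoints(np.array([[[u,v]]],float),m["camera_matrix"],m["dist"])[0,0]
    W=m["world_to_cam"]; R=W[:3,:3]; return -R.T@W[:3,3], R.T@np.array([p[0],-p[1],-1])
def onz(n,u,v,z,m=None):
    c,d=ray(n,u,v,m); return c+d*(z-c[2])/d[2]
def proj(n,P,m=None):
    m=m or camera_model(n); W=m["world_to_cam"]; P=np.atleast_2d(P); q=P@W[:3,:3].T+W[:3,3]; q=q*[1,-1,-1]
    return cv2.projectPoints(q.reshape(-1,1,3),np.zeros(3),np.zeros(3),m["camera_matrix"],m["dist"])[0][:,0]
E
python3 - <<'E'
from h import *
f=lambda p,q,z:onz("top",235+(p+.5)/4-.5,160+(q+.5)/4-.5,z)[:2].round(4)
g=lambda p,q,z:onz("scene",240+(p+.5)/5-.5,150+(q+.5)/5-.5,z)[:2].round(4)
c=[f(*p,.014) for p in [(170,257),(623,320),(612,422),(155,360)]]; print("cr",c,np.mean(c,0))
print("ends",f(35,300,.05),f(765,393,.05),"mid",(f(35,300,.05)+f(765,393,.05))/2,"blocks",f(192,314,.05),f(585,364,.05))
r=[f(*p,.006) for p in [(330,66),(441,54),(450,178),(342,187)]]; print("foot",r,np.mean(r,0))
r=[g(*p,.006) for p in [(170,432),(302,462),(350,347),(222,340)]]; print("footS",r,np.mean(r,0))
print("S ends",g(70,65,.05),g(735,312,.05), "cradle",[g(*p,.014) for p in[(130,165),(570,345),(615,280)]])
print("plate tips S",g(272,232,.118),g(237,290,.118))
print("plate tips T",f(397,80,.118),f(398,155,.118))
E
```

```text
cr [array([0.5257, 0.1187]), array([ 0.4831, -0.2369]), array([ 0.4037, -0.2288]), array([0.4451, 0.1284])] [ 0.4644  -0.05465]
ends [0.4895 0.2182] [ 0.4292 -0.3398] mid [ 0.45935 -0.0608 ] blocks [0.481  0.0981] [ 0.4485 -0.2026]
foot [array([ 0.6802, -0.004 ]), array([ 0.6915, -0.0921]), array([ 0.5927, -0.1006]), array([ 0.5839, -0.0152])] [ 0.637075 -0.052975]
footS [array([ 0.6958, -0.0898]), array([ 0.6851, -0.0014]), array([ 0.581 , -0.0143]), array([ 0.6091, -0.0961])] [ 0.64275 -0.0504 ]
S ends [ 0.4333 -0.3096] [0.492  0.2204] cradle [array([ 0.4817, -0.2354]), array([0.5286, 0.1227]), array([0.4573, 0.1309])]
plate tips S [ 0.6072 -0.055 ] [ 0.6626 -0.052 ]
plate tips T [ 0.6551 -0.0533] [ 0.5995 -0.0549]
```

```bash
cat >> h.py <<'E'
from scipy.spatial.transform import Rotation as Ro
def goto(x,y,z,yaw_y):
    "shift in tool axes mm + turn deg so that tool y points to world angle yaw_y (deg)"
    s=read_state(); R=Ro.from_rotvec(s["tool_rot"]).as_matrix()
    d=R.T@(np.array([x,y,z])-s["tcp_pos"])*1e3
    a=np.degrees(np.arctan2(R[1,1],R[0,1])); t=-((yaw_y-a+180)%360-180)
    return d.round(1), round(t,2), "tilt",np.degrees(np.arccos(-R[2,2])).round(2),"ang",a.round(2)
E
python3 - <<'E'
from h import *
m=camera_model("wrist");W=m["world_to_cam"];R=W[:3,:3];s=read_state()
T=Ro.from_rotvec(s["tool_rot"]).as_matrix()
print("cam in tool",T.T@(-R.T@W[:3,3]-s["tcp_pos"]),"look in tool",T.T@(-R[2]))
print(goto(.50,-.03,.32,-6.6))
E
```

```text
cam in tool [ 0.06768368 -0.00048671 -0.07071378] look in tool [-0.2629837   0.00126204  0.96479945]
(array([-472.6, -508.7,  -16.1]), np.float64(73.81), 'tilt', np.float64(0.06), 'ang', np.float64(67.21))
```

Call:
play_rows(
  motion=[-26,-28,-1,4,0,-52,-56,-2,8,0,-78,-84,-3,12,0,-104,-112,-4,16,0,-130,-140,-5,20,0,-156,-168,-6,24,0,-182,-196,-7,28,0,-208,-224,-8,32,0,-234,-252,-9,36,0,-260,-280,-10,40,0,-286,-308,-11,44,0,-312,-336,-12,48,0],
)

```text
time_s: 1.15
tcp_pos: [0.419, 0.1895, 0.3158]
tool_rot: [1.824, 2.558, -0.001]
contact_force: [1.0, 0.8, -0.3]
opening: 0.0853
```

```bash
python3 - <<'E'
from h import *
print(goto(.50,-.03,.32,-6.6)); s=read_state();print(s["tcp_pos"],s["joint_pos"])
E
```

```text
(array([-233.9,    5. ,   -4.1]), np.float64(25.61), 'tilt', np.float64(0.03), 'ang', np.float64(19.01))
[0.41901749 0.18952019 0.31583921] [-0.96038711  0.04581748  0.41287768  2.07370298 -0.02113576  1.02653563
 -0.20510336]
```

Call:
play_rows(
  motion=[-35,1,-1,5,0,-75,2,-2,10,0,-115,3,-3,15,0,-155,4,-4,20,0,-195,5,-4,25,0,-225,5,-4,25.6,0,-234,5,-4,25.6,0,-234,5,-4,25.6,0,-234,5,-4,25.6,0],
)

```text
time_s: 1.9
tcp_pos: [0.4998, -0.0299, 0.3197]
tool_rot: [-2.346, -2.089, 0.002]
contact_force: [0.0, -0.0, 0.3]
opening: 0.0855
```

```bash
python3 - <<'E'
from h import *
print(goto(.50,-.03,.32,-6.6)); s=read_state();print(s["tcp_pos"],s["joint_pos"])
np.save("w1.npy",camera_model("wrist")["world_to_cam"])
cv2.imwrite("pics/w1.png",grab_frame("wrist"));cv2.imwrite("pics/t1.png",grab_frame("top"))
E
```

```text
(array([-0.1,  0.2, -0.3]), np.float64(-0.02), 'tilt', np.float64(0.06), 'ang', np.float64(-6.62))
[ 0.49978473 -0.02992242  0.31967519] [-0.66670239  0.13159756  0.66249308  1.99978238 -0.09304173  1.04065187
 -0.07673383]
```

View pics/w1.png

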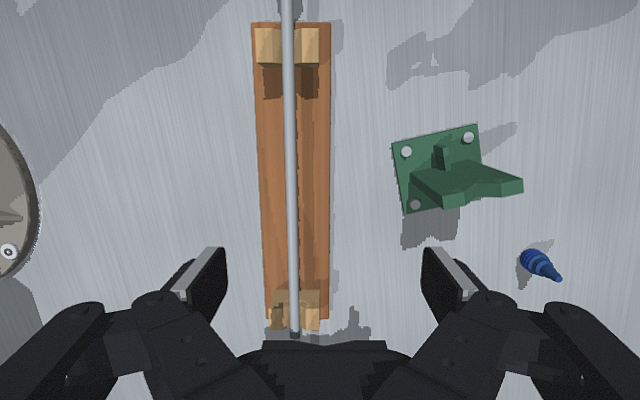

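```bash
python3 - <<'E'
import cv2
a=cv2.imread("pics/w1.png")
cv2.imwrite("pics/c3.png",cv2.resize(a[115:225,380:540],None,fx=5,fy=5,interpolation=cv2.INTER_CUBIC))
cv2.imwrite("pics/c4.png",cv2.resize(a[0:110,230:350],None,fx=5,fy=5,interpolation=cv2.INTER_CUBIC))
a=cv2.imread("pics/t1.png")
cv2.imwrite("pics/c5.png",cv2.resize(a[160:280,235:435],None,fx=4,fy=4,interpolation=cv2.INTER_CUBIC))
E
```

```text
(no output)
```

View pics/c3.png

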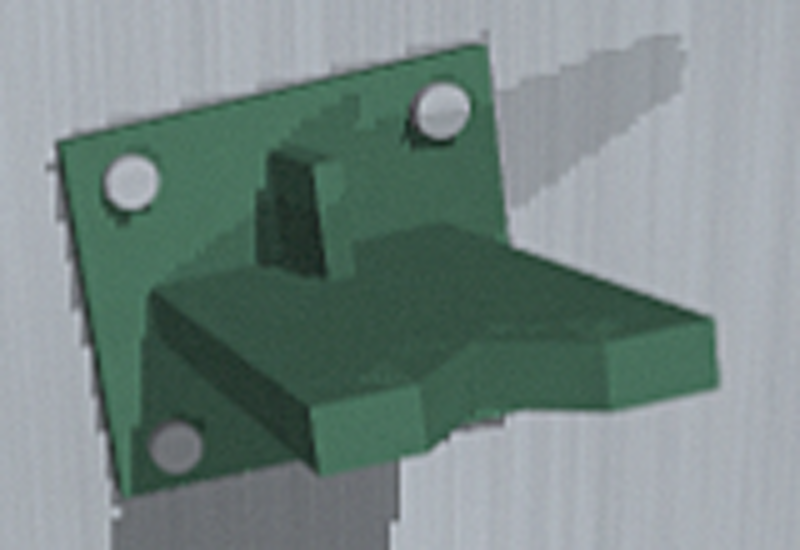

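View pics/c4.png

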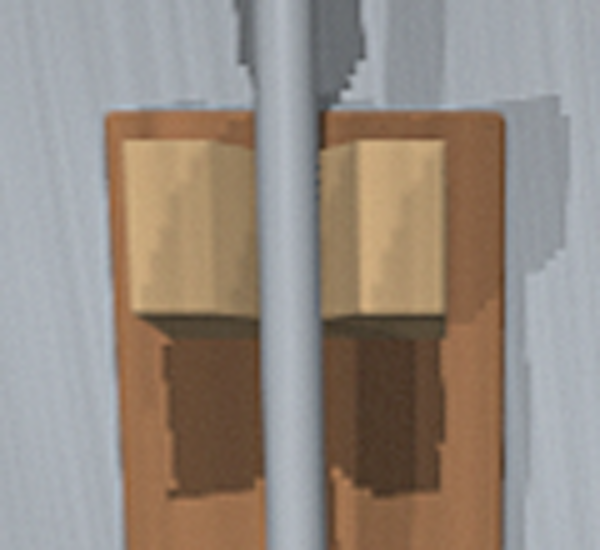

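View pics/c5.png

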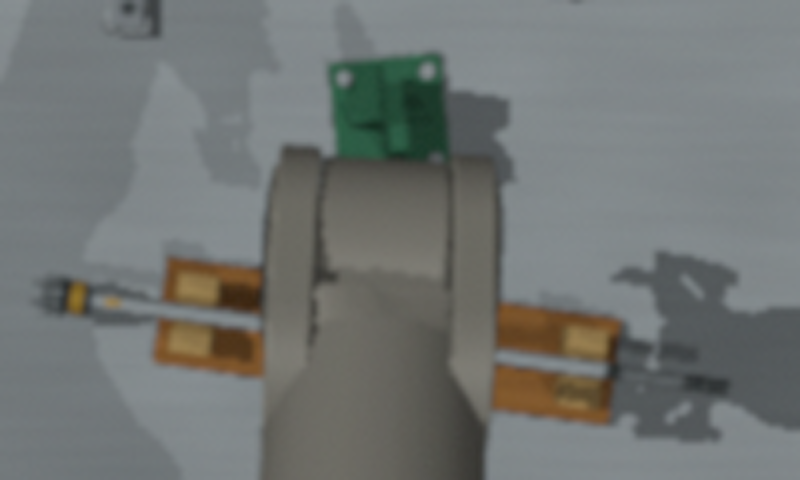

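```bash
python3 - <<'E'
from h import *
m=camera_model("wrist"); m["world_to_cam"]=np.load("w1.npy")
f=lambda p,q,z,ox,oy,k=5:onz("wrist",ox+(p+.5)/k-.5,oy+(q+.5)/k-.5,z,m)[:2]
P=np.array([f(*p,.118,380,115) for p in [(312,405),(418,385),(605,342),(712,318),(322,475),(432,448),(610,408),(720,385)]])
loc=np.array([[-35,6.5],[-16,6.5],[16,6.5],[35,6.5],[-35,-6.5],[-16,-6.5],[16,-6.5],[35,-6.5]])/1e3
from scipy.optimize import least_squares
def fit(P,loc):
    r=lambda v:((loc@np.array([[np.cos(v[2]),-np.sin(v[2])],[np.sin(v[2]),np.cos(v[2])]]).T+v[:2])-P).ravel()
    s=least_squares(r,[.6,0,0]);return s.x[:2],np.degrees(s.x[2]),(s.fun.reshape(-1,2)*1e3).round(1).tolist()
print("rest",fit(P,loc))
F=np.array([f(*p,.008,380,115) for p in [(60,142),(486,42),(125,495)]])
print("foot",F, np.linalg.norm(F[1]-F[0]),np.linalg.norm(F[2]-F[0]),fit(F,np.array([[-50,45],[50,45],[-50,-45]])/1e3))
# shaft axis in wrist: centre line
g=lambda u,v,z=.05:onz("wrist",u,v,z,m)
L=[]
img=cv2.imread("pics/w1.png")
A=f(287,50,.05,230,0);B=f(292,500,.05,230,0);C=onz("wrist",294.5,280,.05,m)[:2]
print("shaft",A,B,C,np.degrees(np.arctan2(*(A-C))))
# block tops: outer corners z=.055
K=np.array([f(*p,.055,230,0) for p in [(122,142),(444,142),(132,315),(446,315)]]);print("block",K,fit(K,np.array([[-30,165],[30,165],[-30,135],[30,135]])/1e3))
t=lambda p,q,z:onz("top",235+(p+.5)/4-.5,160+(q+.5)/4-.5,z)[:2]
print("ends top",t(33,298,.05),t(730,386,.05),np.linalg.norm(t(33,298,.05)-t(730,386,.05)),(t(33,298,.05)+t(730,386,.05))/2)
E
```

```text
rest (array([ 0.6346812 , -0.05043101]), np.float64(6.724069845096286), [[-0.3, -0.1], [0.2, 0.6], [-0.1, 0.4], [0.6, 0.5], [-0.3, -0.1], [-0.6, -0.6], [0.3, -0.5], [0.2, -0.2]])
foot [[ 5.79925436e-01 -1.14064320e-02]
 [ 6.78766446e-01  1.45976379e-04]
 [ 5.90536442e-01 -9.97408686e-02]] 0.09951383554262395 0.0889694675255065 (array([ 0.63470182, -0.04996835]), np.float64(6.653463342434451), [[-0.1, 0.3], [0.4, 0.4], [-0.3, -0.7]])
shaft [0.48205539 0.12971098] [0.47129619 0.04907966] [ 0.4496226  -0.15142116] 6.58083139704495
block [[0.449383   0.11658519]
 [0.50943729 0.10947274]
 [0.44613363 0.08636515]
 [0.50616688 0.07927877]] (array([ 0.46047206, -0.05107262]), np.float64(-6.625981782707281), [[0.3, -0.3], [-0.1, -0.1], [0.1, 0.1], [-0.3, 0.3]])
ends top [0.49095595 0.21980957] [ 0.43395574 -0.31321042] 0.5360590722496384 [ 0.46245584 -0.04670043]
```

```bash
cat >> h.py <<'E'
def avg(n=12):
    A=[]
    for i in range(n):
        s=read_state(); A.append(np.r_[s["contact_force"],s["torque"]]); grab_frame("wrist")
    A=np.array(A); R=Ro.from_rotvec(s["tool_rot"]).as_matrix()
    return A.mean(0), A.std(0)/np.sqrt(n), R, s
E
python3 - <<'E'
from h import *
print(goto(.4638,-.0288,.104,-6.6))
a,e,R,s=avg(12); print(a.round(4),e.round(4),s["time_s"]); np.save("b0.npy",a)
E
```

```text
(array([ -4. , -35.5, 215.8]), np.float64(0.11), 'tilt', np.float64(0.05), 'ang', np.float64(-6.49))
[-0.1007  0.0882  0.0662 -0.0009 -0.0026  0.0173] [0.1661 0.1604 0.0946 0.0086 0.0054 0.0051] 2.55
```

Call:
play_rows(
  motion=[-2,-18,30,0,0,-4,-35,65,0,0,-4,-35.5,100,0,0.2,-4,-35.5,140,0,0.2,-4,-35.5,175,0,0.3,-4,-35.5,200,0,0.4,-4,-35.5,212,0,0.4,-4,-35.5,216,0,0.4,-4,-35.5,216,0,0.4,-4,-35.5,216,0,0.4],
)

```text
time_s: 3.43
tcp_pos: [0.4646, -0.0302, 0.1045]
tool_rot: [2.345, 2.089, -0.0]
contact_force: [0.3, -0.2, -0.0]
opening: 0.0507
```

```bash
python3 - <<'E'
from h import *
print(goto(.4638,-.0288,.104,-6.6))
cv2.imwrite("pics/w2.png",grab_frame("wrist"))
E
```

```text
(array([ 1.3, -0.9,  0.5]), np.float64(-0.0), 'tilt', np.float64(0.03), 'ang', np.float64(-6.6))
```

View pics/w2.png

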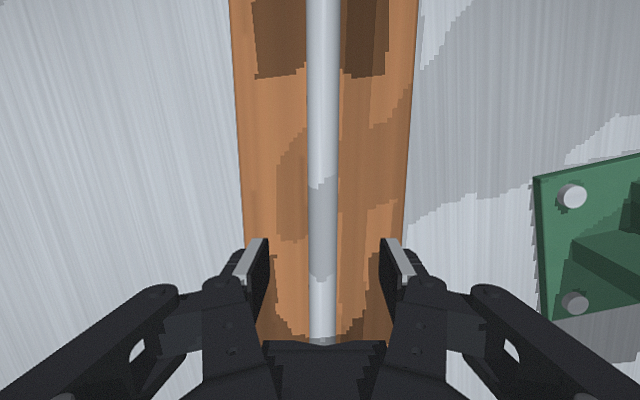

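The jaws straddle the shaft centrally, with the shaft at column 322 and the pad midpoint at 324. Closing now.

Call:
play_rows(
  motion=[0,0,0,0,0.6,0,0,0,0,0.8,0,0,0,0,0.9,0,0,0,0,1,0,0,0,0,1,0,0,0,0,1,0,0,0,0,1,0,0,0,0,1,0,0,0,0,1],
)

```text
time_s: 4.23
tcp_pos: [0.4641, -0.0298, 0.1052]
tool_rot: [-2.345, -2.09, -0.001]
contact_force: [-7.1, 1.8, 13.0]
opening: 0.0096
```

Call:
play_rows(
  motion=[0,0,-3,0,1,0,0,-6,0,1,0,0,-10,0,1,0,0,-14,0,1,0,0,-18,0,1,0,0,-22,0,1,0,0,-26,0,1,0,0,-30,0,1,0,0,-30,0,1,0,0,-30,0,1],
)

```text
time_s: 5.07
tcp_pos: [0.4643, -0.0297, 0.1355]
tool_rot: [-2.345, -2.09, -0.002]
contact_force: [0.8, 0.3, -4.9]
opening: 0.0101
```

```bash
python3 - <<'E'
from h import *
cv2.imwrite("pics/s3.png",grab_frame("scene")); cv2.imwrite("pics/w3.png",grab_frame("wrist"))
a,e,R,s=avg(20); print(a.round(4),e.round(4),s["time_s"],s["tcp_pos"])
t=R.T@a[3:]; f=R.T@a[:3]; print("tool f",f.round(3),"t",t.round(4),"offset along tool x mm",1e3*t[1]/-f[2], 1e3*t[1]/f[2])
a=cv2.imread("pics/s3.png")
cv2.imwrite("pics/c6.png",cv2.resize(a[120:270,230:430],None,fx=4,fy=4,interpolation=cv2.INTER_CUBIC))
E
```

```text
[ 0.0392  0.2818 -4.7377 -0.019   0.0095 -0.0081] [0.1003 0.0984 0.1215 0.0067 0.0091 0.0058] 6.1167 [ 0.46411683 -0.02978092  0.13524802]
tool f [0.281 0.007 4.738] t [ 0.0073 -0.02    0.0081] offset along tool x mm 4.21988441456428 -4.21988441456428
```

View pics/c6.png

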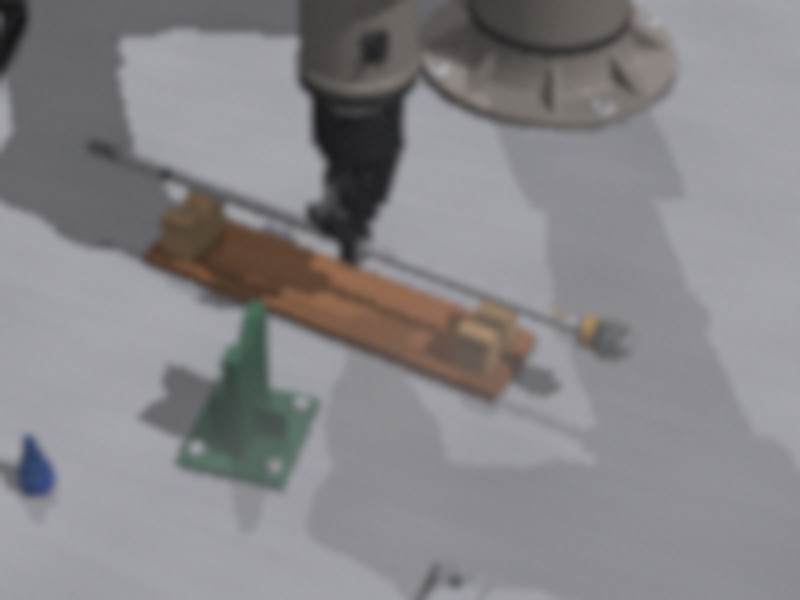

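View pics/w3.png

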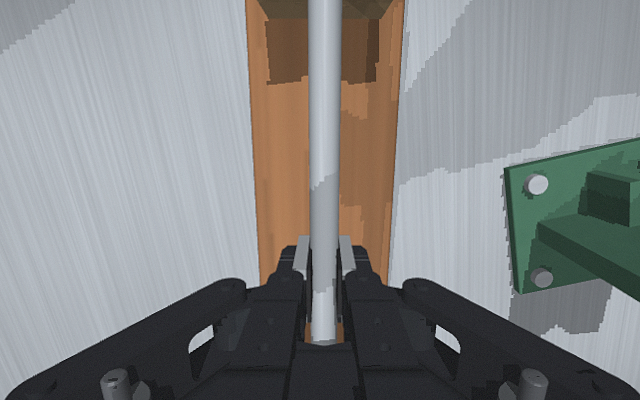

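The shaft is lifted and level. The measured centre of mass is about 4 mm towards the pinion from the grip. I'll set it back and regrip about 28 mm from it on the tail side, so the fingers clear the plate.

Call:
play_rows(
  motion=[0,0,6,0,1,0,0,13,0,1,0,0,20,0,1,0,0,26,0,1,0,0,29,0,1,0,0,30,0,1,0,0,30,0,0.9,0,0,30,0,0.7,0,0,30,0,0.5,0,0,30,0,0.5,-12,0,30,0,0.5,-24,0,30,0,0.5],
)

```text
time_s: 7.17
tcp_pos: [0.4615, -0.0534, 0.1051]
tool_rot: [-2.343, -2.092, -0.001]
contact_force: [-0.6, -0.2, 0.2]
opening: 0.0428
```

Call:
play_rows(
  motion=[0,0,0,0,0.5,0,0,0,0,0.7,0,0,0,0,0.85,0,0,0,0,1,0,0,0,0,1,0,0,0,0,1,0,0,0,0,1,0,0,0,0,1],
)

```text
time_s: 7.83
tcp_pos: [0.4614, -0.053, 0.1051]
tool_rot: [-2.342, -2.092, -0.001]
contact_force: [-3.0, 5.3, 3.1]
opening: 0.0101
```

Call:
play_rows(
  motion=[0,0,-3,0,1,0,0,-6,0,1,0,0,-10,0,1,0,0,-14,0,1,0,0,-18,0,1,0,0,-24,0,1,0,0,-32,0,1,0,0,-40,0,1,0,0,-40,0,1,0,0,-40,0,1],
)

```text
time_s: 8.67
tcp_pos: [0.4617, -0.0528, 0.1456]
tool_rot: [-2.342, -2.093, -0.003]
contact_force: [-1.1, -0.0, -5.1]
opening: 0.0097
```

```bash
python3 - <<'E'
from h import *
cv2.imwrite("pics/s4.png",grab_frame("scene")); cv2.imwrite("pics/w4.png",grab_frame("wrist"))
a,e,R,s=avg(40); print(a.round(4),e.round(4),s["time_s"],s["tcp_pos"])
t=R.T@a[3:]; f=R.T@a[:3]; print("tool f",f.round(3),"t",t.round(4),"offset along tool x mm",1e3*t[1]/-f[2])
a=cv2.imread("pics/s4.png")
cv2.imwrite("pics/c7.png",cv2.resize(a[120:270,230:430],None,fx=4,fy=4,interpolation=cv2.INTER_CUBIC))
E
```

```text
[-4.7100e-02 -4.4800e-02 -4.9288e+00 -1.3390e-01  2.4400e-02 -3.2000e-03] [0.0799 0.0823 0.0679 0.0049 0.005  0.0047] 10.7167 [ 0.46139282 -0.05299084  0.14506115]
tool f [-0.056 -0.039  4.929] t [ 0.0092 -0.1358  0.0032] offset along tool x mm 27.543250178418088
```

View pics/c7.png

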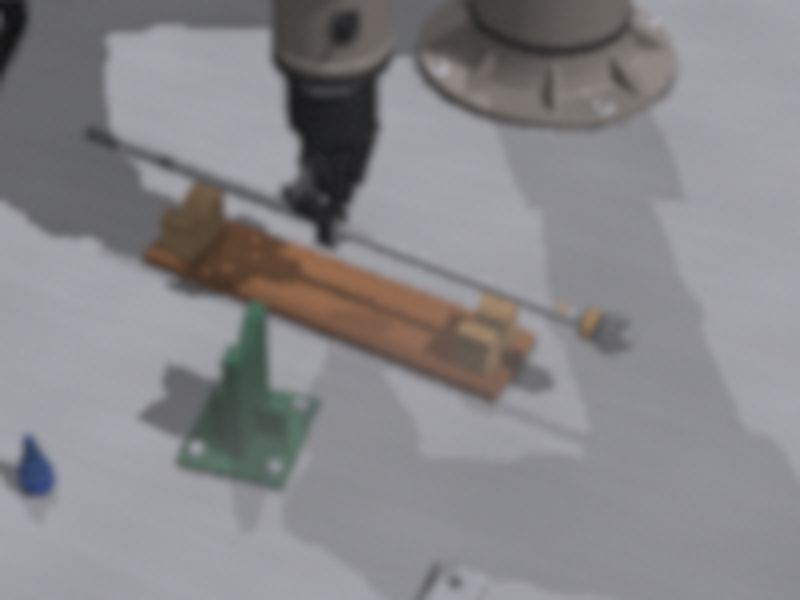

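View pics/w4.png

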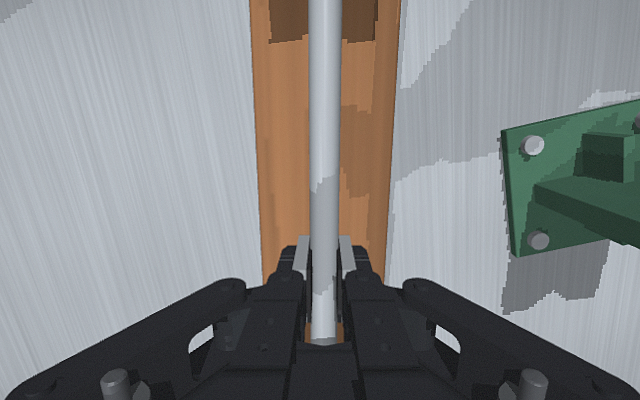

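```bash
python3 - <<'E'
from h import *
# droop: ends in scene image, constrained to the vertical plane through the shaft
def end(p,q,img0=(230,120)):
    c,d=ray("scene",img0[0]+(p+.5)/4-.5,img0[1]+(q+.5)/4-.5)
    s=read_state();R=Ro.from_rotvec(s["tool_rot"]).as_matrix(); n=R[:,1]; P=s["tcp_pos"]
    return c+d*((P-c)@n)/(d@n)
A=end(90,133);B=end(628,340);print(A,B,np.linalg.norm(A-B),"droop deg",np.degrees(np.arcsin((A-B)[2]/np.linalg.norm(A-B))))
print(goto(.6379,-.0777,.220,6.7))
E
```

```text
[ 0.43212792 -0.31093794  0.09372121] [0.4919134  0.21627186 0.08157776] 0.5307277498929409 droop deg 1.3110849706633234
(array([ -4.5, 178.1, -75. ]), np.float64(-13.17), 'tilt', np.float64(0.07), 'ang', np.float64(-6.47))
```

Call:
play_rows(
  motion=[0,0,-8,0,1,0,0,-22,0,1,0,0,-40,0,1,0,5,-58,0,1,0,16,-70,-1,1,-1,32,-75,-2.5,1,-2,50,-75,-4,1,-2,70,-75,-5.5,1,-3,90,-75,-7,1,-3,110,-75,-8.5,1,-4,128,-75,-10,1,-4,142,-75,-11,1],
)

```text
time_s: 11.77
tcp_pos: [0.6032, -0.0734, 0.2205]
tool_rot: [-2.13, -2.309, -0.001]
contact_force: [0.7, -0.0, -4.8]
opening: 0.0096
```

```bash
python3 - <<'E'
from h import *
print(goto(.6379,-.0777,.200,6.7))
E
```

```text
(array([-7.1, 34.2, 20.5]), np.float64(-2.08), 'tilt', np.float64(0.04), 'ang', np.float64(4.62))
```

Call:
play_rows(
  motion=[-2,12,3,-0.7,1,-4,22,8,-1.4,1,-6,30,14,-2.1,1,-7,34,18,-2.1,1,-7,34,20,-2.1,1,-7,34,20.5,-2.1,1,-7,34,20.5,-2.1,1],
)

```text
time_s: 12.35
tcp_pos: [0.637, -0.0777, 0.1998]
tool_rot: [-2.087, -2.346, 0.0]
contact_force: [0.1, -0.4, -5.4]
opening: 0.0098
```

```bash
python3 - <<'E'
from h import *
print(goto(.6379,-.0777,.166,6.7))
a,e,R,s=avg(15); print(a.round(4),s["tcp_pos"],s["time_s"])
t=R.T@a[3:]; f=R.T@a[:3]; print("tool f",f.round(3),"t",t.round(4),"offset mm",1e3*t[1]/-f[2])
np.save("w5.npy",camera_model("wrist")["world_to_cam"])
cv2.imwrite("pics/w5.png",grab_frame("wrist"));i=grab_frame("scene");cv2.imwrite("pics/s5.png",i)
cv2.imwrite("pics/c8.png",cv2.resize(i[140:260,200:400],None,fx=4,fy=4,interpolation=cv2.INTER_CUBIC))
E
```

```text
(array([-0.2,  0.9, 33.8]), np.float64(-0.02), 'tilt', np.float64(0.07), 'ang', np.float64(6.68))
[-0.0609 -0.0592 -4.761  -0.145  -0.0073 -0.0179] [ 0.63771038 -0.0776172   0.1999665 ] 13.05
tool f [-0.055 -0.067  4.761] t [ 0.0097 -0.1448  0.0179] offset mm 30.422355625982913
```

View pics/w5.png

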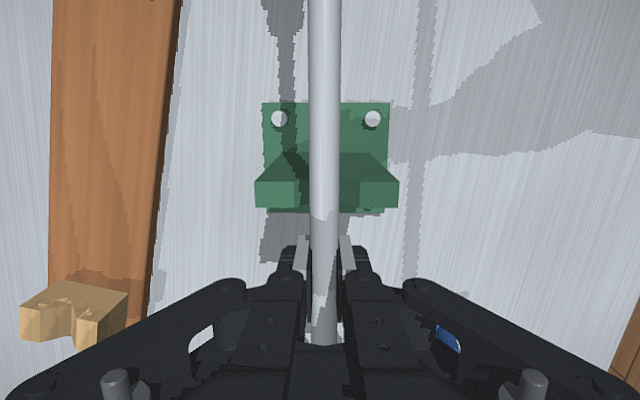

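View pics/c8.png

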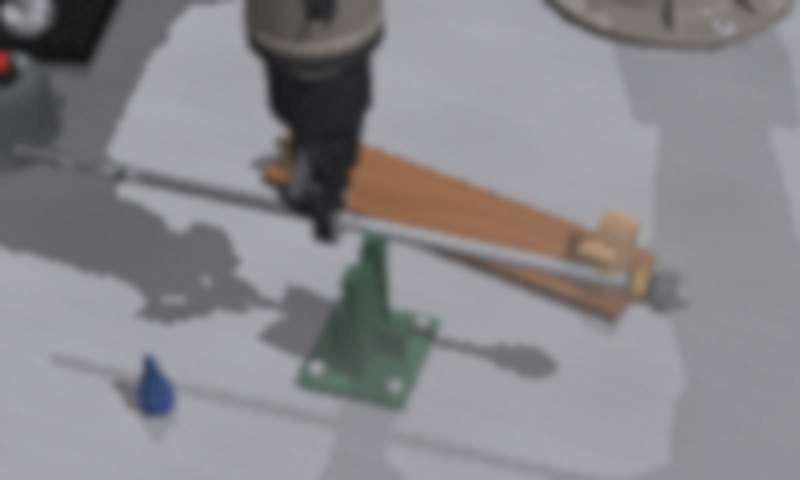

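```bash
python3 - <<'E'
from h import *
i=cv2.imread("pics/w5.png"); cv2.imwrite("pics/c9.png",cv2.resize(i[140:220,240:410],None,fx=4.7,fy=4.7,interpolation=cv2.INTER_CUBIC))
m=camera_model("wrist"); m["world_to_cam"]=np.load("w5.npy"); s=read_state(); R=Ro.from_rotvec(s["tool_rot"]).as_matrix()
for u,v in [(255,182),(299,181.5),(361,181.5),(398,180.5),(256,209.5),(296,209),(359,208),(400,208)]:
    p=onz("wrist",u,v,.118,m); print((R.T@(p-s["tcp_pos"])*1e3).round(1))
E
```

```text
[ 32.8 -34.2  82. ]
[ 33. -13.  82.]
[33.  16.7 82. ]
[33.5 34.5 82. ]
[ 18.9 -34.5  82. ]
[ 19.2 -14.8  82. ]
[19.7 16.1 82. ]
[19.7 36.3 82. ]
```

View pics/c9.png

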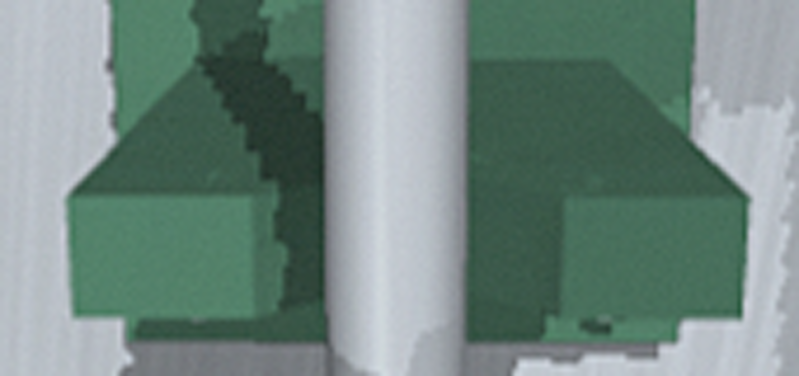

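Call:
play_rows(
  motion=[-1,0.6,4,0,1,-1,0.6,12,0,1,-1,0.6,20,0,1,-1,0.6,25,0,1,-1,0.6,28,0,1,-1,0.6,30,0,1,-1,0.6,30,0,1,-1,0.6,30,0,1],
)

```text
time_s: 13.87
tcp_pos: [0.6385, -0.0786, 0.1699]
tool_rot: [-2.087, -2.347, -0.001]
contact_force: [-0.8, 0.8, -4.2]
opening: 0.0099
```

Call:
play_rows(
  motion=[0,0,0.5,0,1,0,0,1,0,1,0,0,1.5,0,1,0,0,2,0,1,0,0,2,0,1],
)

```text
time_s: 14.28
tcp_pos: [0.6385, -0.0785, 0.1679]
tool_rot: [-2.087, -2.347, -0.001]
contact_force: [-0.5, 0.7, -4.6]
opening: 0.0101
```

```bash
python3 - <<'E'
from h import *
a,e,R,s=avg(8); print(a.round(4),s["tcp_pos"],s["time_s"])
i=grab_frame("scene");cv2.imwrite("pics/c10.png",cv2.resize(i[140:260,200:400],None,fx=4,fy=4,interpolation=cv2.INTER_CUBIC))
E
```

```text
[ 0.0488  0.0112 -4.7104 -0.1371 -0.0316 -0.0107] [ 0.63847367 -0.0785968   0.16801129] 14.6333
```

View pics/c10.png

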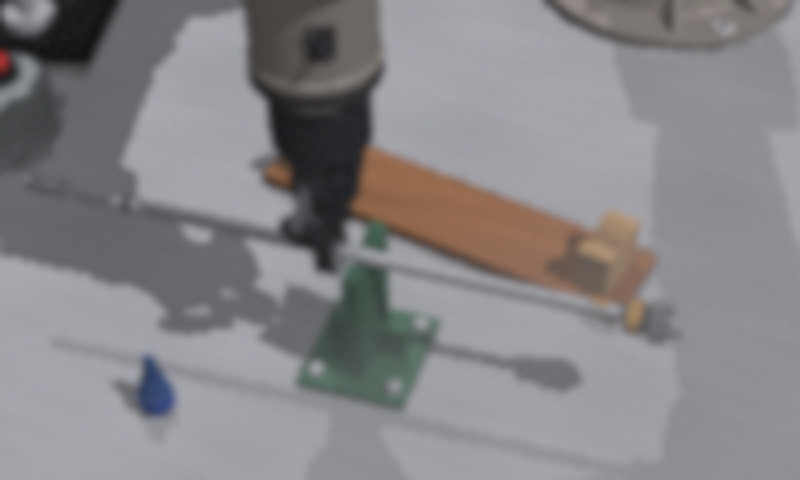

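Call:
play_rows(
  motion=[0,0,0.5,0,1,0,0,1,0,1,0,0,1,0,1],
)

```text
time_s: 14.98
tcp_pos: [0.6384, -0.0786, 0.1669]
tool_rot: [-2.087, -2.347, -0.0]
contact_force: [0.6, 0.3, -4.6]
opening: 0.0099
```

```bash
python3 - <<'E'
from h import *
a,e,R,s=avg(6); print(a.round(4),s["tcp_pos"],s["time_s"])
E
```

```text
[ 1.3290e-01  1.8120e-01 -4.7193e+00 -1.4480e-01 -5.3000e-03 -3.4000e-03] [ 0.63846748 -0.07858954  0.16697989] 15.2333
```

Call:
play_rows(
  motion=[0,0,0.4,0,1,0,0,0.8,0,1,0,0,0.8,0,1],
)

```text
time_s: 15.53
tcp_pos: [0.6386, -0.0786, 0.1662]
tool_rot: [-2.087, -2.347, -0.001]
contact_force: [0.8, -0.0, -3.4]
opening: 0.0099
```

```bash
python3 - <<'E'
from h import *
a,e,R,s=avg(6); print(a.round(4),s["tcp_pos"],s["time_s"])
E
```

```text
[ 4.838e-01 -1.200e-03 -3.561e+00 -9.790e-02 -1.600e-01 -1.710e-02] [ 0.63857452 -0.0785726   0.16625556] 15.7833
```

```bash
python3 - <<'E'
from h import *
a,e,R,s=avg(6); print(a.round(4),s["tcp_pos"],s["tool_rot"],s["time_s"],goto(.638,-.078,.166,6.7))
i=grab_frame("wrist");cv2.imwrite("pics/c11.png",cv2.resize(i[140:360,220:430],None,fx=2.7,fy=2.7,interpolation=cv2.INTER_CUBIC))
i=grab_frame("scene");cv2.imwrite("pics/c12.png",cv2.resize(i[170:250,250:370],None,fx=6,fy=6,interpolation=cv2.INTER_CUBIC))
E
```

```text
[ 0.9224 -0.0897 -3.7712 -0.1108 -0.2379 -0.0437] [ 0.63853869 -0.07859574  0.16622838] [-2.08743299e+00 -2.34732121e+00 -6.91177931e-04] 16.0833 (array([ 0.6, -0.5,  0.2]), np.float64(0.01), 'tilt', np.float64(0.03), 'ang', np.float64(6.71))
```

View pics/c11.png

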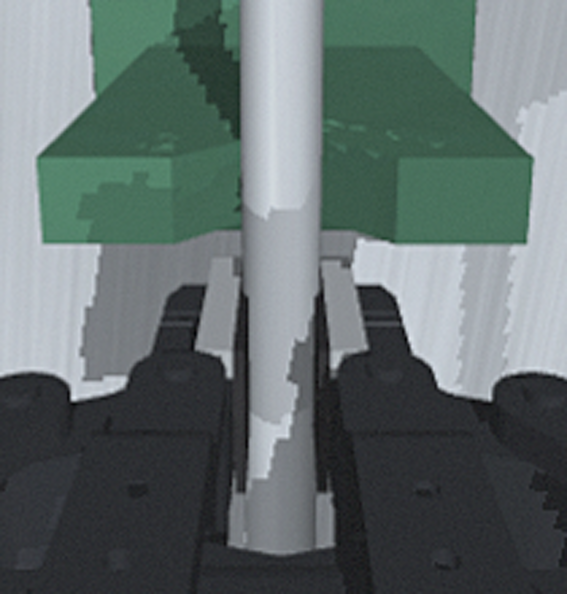

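View pics/c12.png

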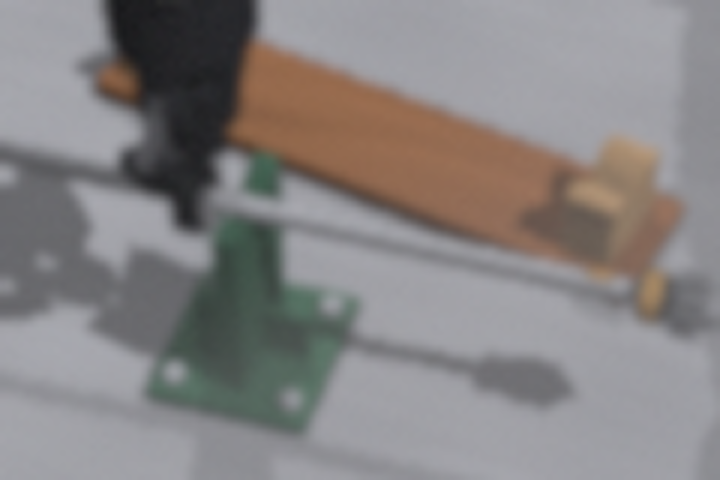

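Call:
play_rows(
  motion=[0,0.4,0,0,1,0,0.8,0,0,1,0,0.8,0,0,1],
)

```text
time_s: 16.48
tcp_pos: [0.6392, -0.0785, 0.1661]
tool_rot: [-2.087, -2.347, -0.0]
contact_force: [0.5, 0.9, -5.9]
opening: 0.01
```

```bash
python3 - <<'E'
from h import *
a,e,R,s=avg(8); print(a.round(4),s["tcp_pos"],s["time_s"])
E
```

```text
[-0.4619  0.4225 -4.6182 -0.1279  0.065   0.0277] [ 0.63928184 -0.07850218  0.16621988] 16.8333
```

Call:
play_rows(
  motion=[0,-0.1,0.3,0,1,0,-0.2,0.6,0,1,0,-0.2,0.6,0,1],
)

```text
time_s: 17.13
tcp_pos: [0.6391, -0.0785, 0.1656]
tool_rot: [-2.087, -2.347, -0.001]
contact_force: [-0.3, -0.4, -3.1]
opening: 0.0097
```

```bash
python3 - <<'E'
from h import *
a,e,R,s=avg(8); print(a.round(4),s["tcp_pos"],s["time_s"])
E
```

```text
[-0.6866 -0.2075 -2.6778 -0.1055  0.1261  0.0149] [ 0.63911903 -0.07854825  0.16565985] 17.4833
```

Call:
play_rows(
  motion=[0,-0.1,0.3,0,1,0,-0.2,0.5,0,1,0,-0.2,0.5,0,1],
)

```text
time_s: 17.78
tcp_pos: [0.639, -0.0786, 0.1653]
tool_rot: [-2.088, -2.347, -0.001]
contact_force: [-1.2, -0.3, -1.1]
opening: 0.0101
```

```bash
python3 - <<'E'
from h import *
a,e,R,s=avg(10); print(a.round(4),s["tcp_pos"],s["time_s"])
E
```

```text
[ 0.1563 -0.1239 -0.0065 -0.0234 -0.0298 -0.0019] [ 0.63904186 -0.0785571   0.16521434] 18.2333
```

```bash
python3 - <<'E'
from h import *
a,e,R,s=avg(40); print(a.round(4),e.round(4),s["tcp_pos"],s["time_s"])
i=grab_frame("scene");cv2.imwrite("pics/c13.png",cv2.resize(i[140:260,200:400],None,fx=4,fy=4,interpolation=cv2.INTER_CUBIC))
E
```

```text
[ 1.5324 -0.4222  0.71   -0.0844 -0.3209 -0.0416] [0.1004 0.0724 0.0808 0.0053 0.0156 0.0054] [ 0.63892604 -0.07859626  0.16514093] 20.2333
```

View pics/c13.png

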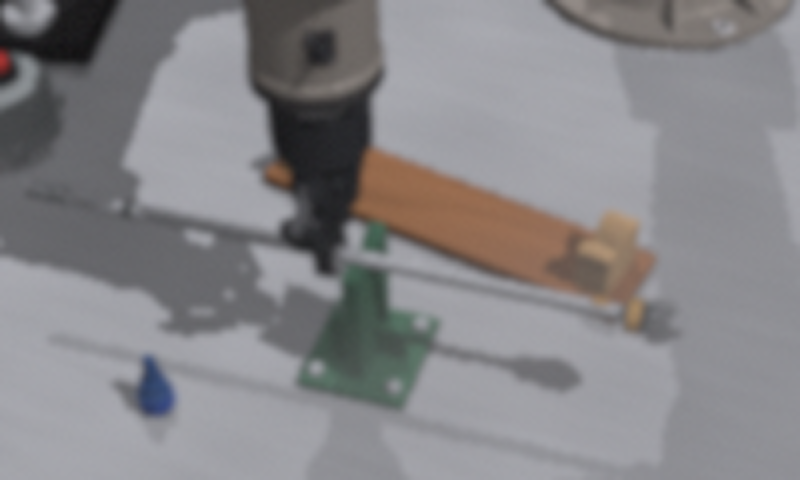

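```bash
python3 - <<'E'
from h import *
s=read_state(); R=Ro.from_rotvec(s["tool_rot"]).as_matrix(); m=camera_model("wrist")
i=grab_frame("wrist");cv2.imwrite("pics/c14.png",cv2.resize(i[180:260,230:420],None,fx=4,fy=4,interpolation=cv2.INTER_CUBIC))
np.save("w14.npy",m["world_to_cam"])
def end(p,q,img0=(200,140)):
    c,d=ray("scene",img0[0]+(p+.5)/4-.5,img0[1]+(q+.5)/4-.5)
    n=R[:,1]; P=s["tcp_pos"]; return c+d*((P-c)@n)/(d@n)
A=end(28,190);B=end(678,325);print(A,B,np.linalg.norm(A-B),"droop deg",np.degrees(np.arcsin((A-B)[2]/np.linalg.norm(A-B))))
E
```

```text
[ 0.66982527 -0.34136395  0.10640055] [0.60725504 0.19116791 0.10708931] 0.5361955677211059 droop deg -0.07359779143061704
```

View pics/c14.png

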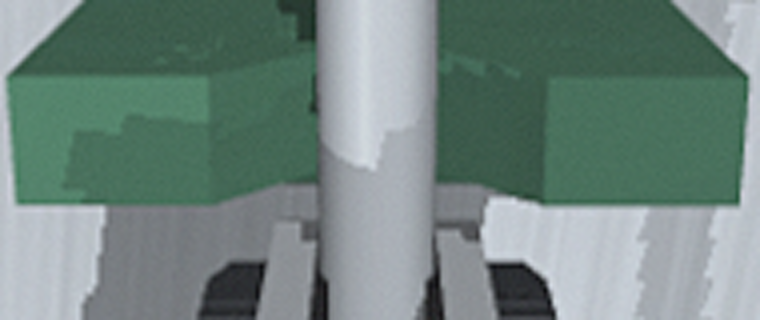

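```bash
python3 - <<'E'
from h import *
s=read_state(); R=Ro.from_rotvec(s["tool_rot"]).as_matrix(); m=camera_model("wrist")
for p,q in [(8,75),(748,77),(18,204),(740,204),(320,100),(438,100)]:
    u,v=230+(p+.5)/4-.5,180+(q+.5)/4-.5
    print((R.T@(onz("wrist",u,v,.118 if q!=100 else .11,m)-s["tcp_pos"])*1e3).round(1))
a,e,R,s=avg(10); print(a.round(3),s["time_s"])
E
```

```text
[ 34.3 -35.8  47.2]
[34.  33.8 47.2]
[ 21.3 -35.8  47.1]
[21.3 34.  47.2]
[29.4 -6.9 55.2]
[29.4  5.1 55.2]
[ 2.138 -0.698  1.051 -0.121 -0.462 -0.055] 20.8333
```

Held in the vee, the shaft is level and centred. The plate is 27.7 mm from the grip and my estimate of the centre of mass is 28.5 mm, so it lies well over the 10 mm land. I'll relieve the side preload, then open only slightly so I can re-grip if it tips.

Call:
play_rows(
  motion=[0,0.3,-0.15,0,1,0,0.4,-0.2,0,1,0,0.4,-0.2,0,1],
)

```text
time_s: 21.13
tcp_pos: [0.6391, -0.0785, 0.1652]
tool_rot: [-2.087, -2.347, 0.0]
contact_force: [-0.0, -0.9, 0.3]
opening: 0.0098
```

```bash
python3 - <<'E'
from h import *
a,e,R,s=avg(6); print(a.round(3),s["tcp_pos"],s["time_s"])
E
```

```text
[-0.702 -0.482 -0.189 -0.2    0.125  0.011] [ 0.63910121 -0.07854835  0.16524986] 21.3833
```

Call:
play_rows(
  motion=[0,0,0,0,0.85,0,0,0,0,0.82],
)

```text
time_s: 21.6
tcp_pos: [0.6391, -0.0784, 0.1652]
tool_rot: [-2.087, -2.347, -0.0]
contact_force: [-0.2, -0.3, 0.6]
opening: 0.0154
```

```bash
python3 - <<'E'
from h import *
i=grab_frame("scene");s=read_state();print(s["time_s"],s["contact_force"],s["torque"],s["opening"])
cv2.imwrite("pics/c15.png",cv2.resize(i[140:260,200:400],None,fx=4,fy=4,interpolation=cv2.INTER_CUBIC))
E
```

```text
21.65 [0.52436859 0.00866473 0.15727629] [-0.00916399  0.00999386 -0.01047314] 0.015271951554932285
```

View pics/c15.png

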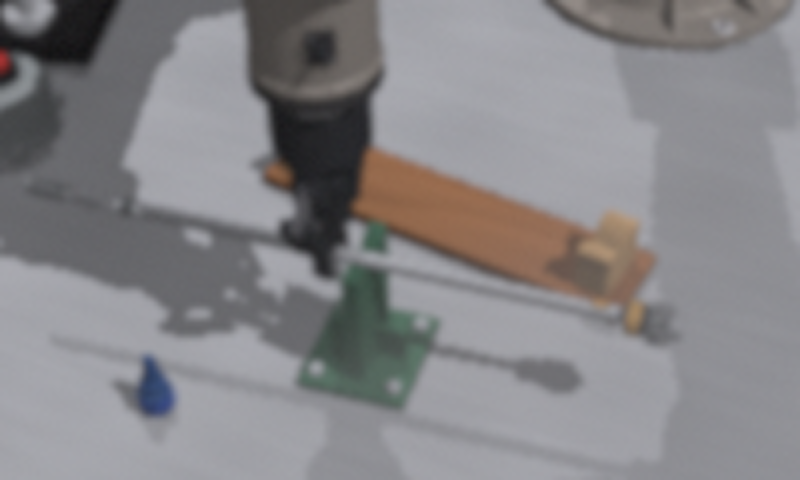

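The jaws are free, with zero force and moment, and the shaft still looks level. Next I'll check for drift over a few frames.

```bash
python3 - <<'E'
from h import *
c=lambda i:cv2.resize(i[140:260,200:400],None,fx=4,fy=4,interpolation=cv2.INTER_CUBIC)
w=lambda a:cv2.cvtColor(a,cv2.COLOR_BGR2GRAY)[270:360,600:700].astype(np.float32)
ref=w(cv2.imread("pics/c13.png")); print("c15",cv2.phaseCorrelate(ref,w(cv2.imread("pics/c15.png"))))
for k in range(4):
    i=grab_frame("scene"); s=read_state(); print(s["time_s"],cv2.phaseCorrelate(ref,w(c(i))))
E
```

```text
c15 ((-0.09381182944348154, 0.09839911095480858), 0.8360811610751682)
21.7 ((-0.037637308318444695, 0.0700329844032126), 0.8602828362782796)
21.75 ((-0.04109876454106143, 0.043697207481194766), 0.8523377179039849)
21.8 ((-0.05606438183787077, 0.003862606593486362), 0.8416847169664171)
21.85 ((-0.000916502859709567, -0.004288389490533007), 0.8884912545945909)
```

Call:
play_rows(
  motion=[0,0,0,0,0.8,0,0,0,0,0.75,0,0,0,0,0.7,0,0,0,0,0.6,0,0,0,0,0.5],
)

```text
time_s: 22.27
tcp_pos: [0.6392, -0.0785, 0.1653]
tool_rot: [-2.087, -2.347, -0.0]
contact_force: [-0.2, -0.6, 0.7]
opening: 0.0426
```

```bash
python3 - <<'E'
from h import *
c=lambda i:cv2.resize(i[140:260,200:400],None,fx=4,fy=4,interpolation=cv2.INTER_CUBIC)
w=lambda a:cv2.cvtColor(a,cv2.COLOR_BGR2GRAY)[270:360,600:700].astype(np.float32)
ref=w(cv2.imread("pics/c13.png"))
for k in range(4):
    i=grab_frame("scene"); s=read_state(); print(s["time_s"],s["opening"],cv2.phaseCorrelate(ref,w(c(i))))
cv2.imwrite("pics/w16.png",grab_frame("wrist"))
E
```

```text
22.3167 0.04282210222484383 ((-0.028271209076123682, 0.04159142324394338), 0.8986417056189643)
22.3667 0.04268075067749652 ((-0.04715019235494111, 0.041360170914373384), 0.9089319673114353)
22.4167 0.04271220109373718 ((0.001295764836676483, 0.062470669783074584), 0.9117237146165635)
22.4667 0.04232211953042257 ((0.00749340919281849, 0.025534942327944066), 0.9005488209194608)
```

View pics/w16.png

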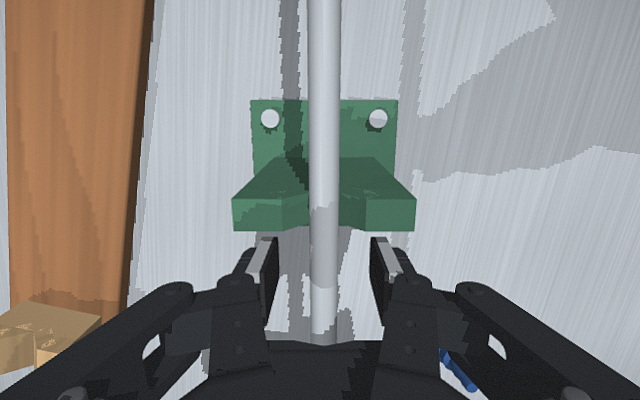

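The shaft stands in the vee with the jaws open and clear on both sides, and it isn't moving. Retreating straight up.

Call:
play_rows(
  motion=[0,0,-3,0,0.5,0,0,-8,0,0.5,0,0,-16,0,0.5,0,0,-26,0,0.5,0,0,-40,0,0.5,0,0,-56,0,0.5,0,0,-72,0,0.5,0,0,-88,0,0.5,0,0,-98,0,0.5,0,0,-100,0,0.5,0,0,-100,0,0.5],
)

```text
time_s: 23.43
tcp_pos: [0.6394, -0.0785, 0.2663]
tool_rot: [2.087, 2.348, 0.002]
contact_force: [-0.2, -0.7, -0.3]
opening: 0.0428
```

```bash
python3 - <<'E'
from h import *
c=lambda i:cv2.resize(i[140:260,200:400],None,fx=4,fy=4,interpolation=cv2.INTER_CUBIC)
w=lambda a:cv2.cvtColor(a,cv2.COLOR_BGR2GRAY)[270:360,600:700].astype(np.float32)
ref=w(cv2.imread("pics/c13.png"))
for k in range(4):
    i=grab_frame("scene"); s=read_state(); print(s["time_s"],s["contact_force"].round(2) if hasattr(s["contact_force"],'round') else s["contact_force"],cv2.phaseCorrelate(ref,w(c(i))))
cv2.imwrite("pics/c17.png",c(i))
R=Ro.from_rotvec(s["tool_rot"]).as_matrix()
E
```

```text
23.4833 [0.1  0.21 1.06] ((0.01989704523499114, 0.011680857641799491), 0.8543638788859049)
23.5333 [-1.   -0.15 -0.18] ((-0.022180480261077662, 0.010136784344979333), 0.8244600329928928)
23.5833 [ 0.06 -0.22 -1.07] ((0.006904131230214716, 0.013190468861139948), 0.8480456883642409)
23.6333 [ 0.44 -0.01  0.15] ((-0.042142532699529056, 0.005931025842890847), 0.8314967575073242)
```

View pics/c17.png

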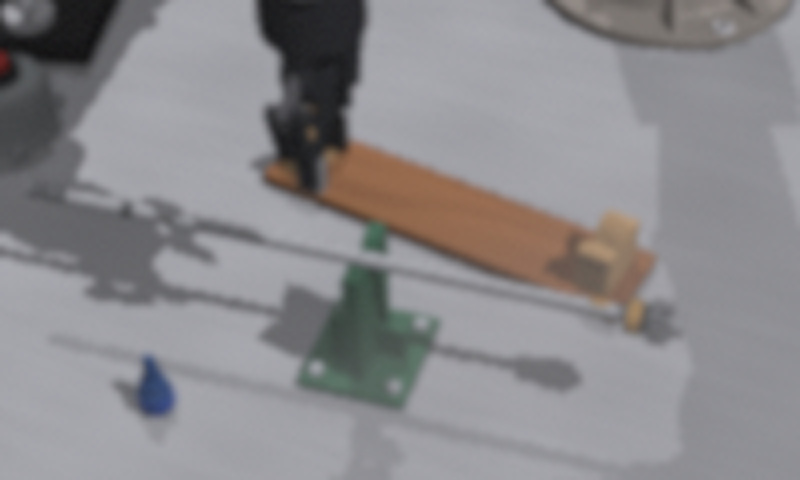

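The shaft lies alone in the vee, level and motionless, with the gripper well above it. Handing in.

```bash
python3 -c "
from rig import *
print(close_job())"
```

```text
the job is handed in; nothing more can be done
None
```

The shaft is lying by itself in the steel vee, level and in balance, ready for you to mark. I handed the job in at about 23.7 s of the 58 s allowed, and no verdict was reported.

**How it was done:** I lifted the shaft from the cradle and measured the moment at the wrist. I set it back, gripped again about 28 mm to the tail side of the balance point so the fingers cleared the plate, and laid it in the vee until the wrist force was near zero. I opened the jaws only slightly at first so I could re-grip if it tipped, then opened further and withdrew straight up.

**Last checks:**
- **Level:** the camera showed it level to about 0.1° while still held in the vee. After release the pinion end moved less than 0.1 px in the enlarged picture.
- **Stillness:** it stayed put for the 2 s from release to hand-in. The gripper ended 100 mm above it with no contact force beyond sensor noise.
- **Balance point:** it sits within about 1–2 mm of the middle of the plate. It lies roughly 21–22 mm from mid length on the pinion side, with about 4 mm uncertainty because I located mid length only by camera.
- **Bystanders:** nothing came near them and the fuel connector is visibly unmoved, but I did not measure their positions again.

**What disagreed:** moment readings taken while the shaft was gripped in the vee wandered, from about −0.02 to −0.20 N m. I put this down to side force as the arm crept, not imbalance. I relied on the free-hanging measurements of the balance point from the grip instead, which came to 27.5–30.7 mm (average 28.5), and the release test agreed with them.

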